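# Re-arm the tripped shut-off valve

### The arm

A 7-joint arm with a two-finger parallel gripper is mounted at the origin on the work surface. World frame = base frame: x ahead of the robot, y to its left, z up, the work surface at z = 0. Lengths are in m, angles in rad, forces in N, time in s.
With the tool pointing down it reaches from about 0.425 to 0.875 m from the base axis. Payload 4.7 kg.
Tool frame: the origin (TCP) lies at the very end of the fingers, on their centre line; the grasp point (between the pads) lies 19 mm behind it; z points along the fingers, y is the line along which they close (so a half turn about z gives the same grasp; the last joint's range is limited). The gripper opens to 87 mm and grips with 3 to 60 N. Pads are 19 mm wide; open, the fingers measure 117 mm over their backs; the gripper's body (75 mm by 190 mm) begins 51 mm behind the grasp point.
Start: joints at [1.159, 0.321, -0.07, 1.45, 0.023, 1.371, -0.057], TCP at [0.268, -0.592, 0.223] pointing down, gripper open.
Joint ranges: [-2.86, 2.86], [-0.3, 2.09], [-1.38, 1.24], [0.06, 2.45], [-1.56, 4.7], [0.09, 2.05], [-2.69, 2.69]. Speed limits (rad/s): [2.57, 2.57, 3.14, 3.14, 3.14, 3.14, 3.14].

### API

Orientations are given as a rotation vector (axis times angle).
In Python, from bench import ctrl, vision gives the robot as it stands.
- The arm moves only by the tool jog_arm, never from a script. Its argument "increments" is a list of rows, each an object of numbers: "tx", "ty", "tz": the shift along the tool's x, y, z in mm; "wx", "wy", "wz": the turn, a rotation vector about the tool's x, y, z in rad; "gripper": the opening, from 0 (shut) to 1 (fully open). In form: [{"tx": .., "ty": .., "tz": .., "wx": .., "wy": .., "wz": .., "gripper": ..}, ...]. A call has exactly 5 rows; each row is the pose to reach, as a shift and turn from the pose commanded when the call began, along the tool's axes at that moment; what a row does not reach only later rows make up. A row lasts 1/12 s, in which the tool goes at most 41.7 mm and 7.16 degrees, less where a joint would pass 70% of its speed; a pose out of reach is approached as far as the arm can. A call with a gripper value outside its range is refused whole. The fingers move at their own pace and stop on an object; "grip_force" is the grip in N (left out, the last holds). Time passes only in rows, so rows that repeat a pose let the fingers close, or fill a call up. It gives the time, the measured TCP pose, the force, the opening and the grip force at its end, in the units of the state.
- ctrl.get_state(): the state, without advancing time (a new reading comes with each control period).
- vision.get_image(name): name is "side" or "top" or "wrist"; returns a dict with "color" (384x512x3 uint8, blue, green, red), "fx", "fy", "cx", "cy" (pixels), "extrinsics" (4x4, takes a point from world to camera coordinates). Camera axes: x right, y down, z forward; pixel columns grow to the right and rows downward; lengths in m; the calibration is good to about 2 mm. A picture is of the moment at which its call begins. There is no depth.
- ctrl.close_job(): hands the job in; it is judged then, once.
Trained networks look in the newest picture that a camera, given by its name, has taken for a name from the list of things; names that differ only in an ending like _2 or _b are one class to them, and where a whole thing is asked for, a point or a joint stands for the part that bears it (a point fixed in the world has none). Each returns a list of dicts, best first, with "conf" (0 to 1); they miss things now and then, are a little off and sometimes report something else, mostly with a low value. They report only what shows in the picture. A call takes as long as a camera call.
- vision.spot_in(camera, thing): "bbox" ([left, top, right, bottom] in pixels, round what is visible of it).
The state is a dict: "time": time; "joint_positions": joint angles; "qd": joint speeds; "joint_torque": joint torques, N m; "position": TCP position; "tool_rot": TCP orientation; "ft_force": force on the tool from outside, world axes, zero at the start; "torque": the same for the moment, N m; "grip_width": opening from 0.0 (shut) to 1.0 (fully open); "grip_force": force on a finger pad.
Only numpy, scipy, OpenCV 4.12 (cv2) and the standard library are available. Lean on these libraries where they do the work, as an engineer would, in place of code of your own. Each camera call takes 0.05 s, during which the arm holds its last target. There are 200 camera calls.

### The job

The spring-closing valve on the bench pipe has tripped shut. Take its lever by the upright knob and draw it back against the spring until it has passed the catch and just meets the rubber buffer, without crushing the buffer; then ease it back onto the catch and let go, so that it stays hooked open and never flies back. Leave the other things on the bench where they are.

Things in the scene. Friction and masses are not known exactly. Their poses are not given: they have to be found in the camera images.
- lever (a joint): swing of the sprung lever about the upright stem, rad: 0 = tripped shut (lever square across the pipe), growing counter-clockwise seen from above as it is drawn back. The spring pulls it to 0 with 0.46 N m plus 0.35 N m per rad (4 N at the knob when shut, 8 N drawn back). It hooks somewhere from 0.97 to 1.55, different each time: feel or look for the place. Let go off the catch, it flies back
- stem (a point): point on the lever's turning axis (upright) at the lever's mid height, 71 mm above the bench; it sits on the brass valve body. Its x axis runs along the white pipe (260 mm long, 25 mm thick, top 48 mm above the bench); its y axis points along the lever when the lever is at 0.
- knob (a point): middle of the upright black cylindrical knob to hold the lever by: 24 mm diameter, 50 mm tall (76 to 126 mm above the bench), 115 mm from the stem axis; it spins freely on its spindle. It stands on the steel lever bar: 18 mm wide, its top 76 mm above the bench, ending 157 mm from the axis
- nose (a point): middle of the steel nose pin (10 mm diameter, 56 to 82 mm above the bench) in the lever's end, 150 mm from the stem axis. The catch is a steel pawl, 12 x 39 mm, top 79 mm up (pivot pin 87 mm), on the outer side of the nose's path, lightly sprung inward: the nose pushes it aside (under 1 N), it snaps in behind and then holds the nose. A push of 1 to 2 N on it lets the lever go
- buffer (a joint): compression of the rubber buffer, m: 0 = free. A 16 mm round black plug 69 mm above the bench in the nose's path, on the same aluminium plate as the catch; its face is 4 mm (at the nose) beyond the hooked position. It yields 4 N per mm; pressed in by over 3 mm (12 N at the nose, 16 N at the knob on top of the spring) it is crushed
- spray: white spray bottle with a blue head, 72 mm diameter, 193 mm tall, bystander; origin at the centre of its underside, z up
- beaker: clear open beaker, 68 mm diameter, 85 mm tall, bystander; origin at the centre of its underside, z up
- jar: small amber sample jar with an orange cap, 60 mm diameter, 75 mm tall, bystander; origin at the centre of its underside, z up

How it is judged:
On the way:
1. the lever is drawn back in the fingers by more than 0.7 rad (value of joint lever above 0.7 rad and contact force between the fingers and anything else above 1 N), for 0.2 s.
At the end, for the whole second after the job is handed in: the lever is released and at rest (under 0.05 rad/s) hooked on the catch, beyond 0.95 rad, clear of the buffer (pressed in by under 1 mm) (value of joint lever above 0.95 rad and velocity of joint lever between -0.05 and 0.05 rad/s and value of joint buffer below 0.001 m); the robot touches nothing.
It fails at once if the lever flies back (swings toward shut faster than 4 rad/s) (velocity of joint lever below -4 rad/s).
It fails at once if the buffer is crushed (pressed in by more than 3 mm) (value of joint buffer above 0.003 m).
It fails at once if a bystander is shifted by more than 15 mm or tipped (distance of any of spray, beaker, jar from where it was at the start of the episode above 0.015 m or angle between any of spray, beaker, jar's own z axis and vertical above 0.3 rad).
It also fails if it takes over 61 s, if anything falls off the work surface, if the arm or the gripper's body presses on something with over 40 N, if the wrist force passes 120 N, or if a joint passes its speed limit or range.

## Working session

There is one attempt and no reset: what is moved stays moved. The work goes in short steps, Python scripts to look and compute and a tool call to move; the robot and the scene stay as the last step left them, time stands still between calls to the robot, and variables do not carry over. Pictures are saved under pics/ and viewed, at most 10 in all, crops included, and the job is handed in when it is done.

Besides the shell and the picture viewer there is one more tool, called after ">>>" as name(argument=value, ...) on one line, values as JSON. jog_arm: Moves the arm, as the interface text tells. Its arguments: {"type":"object","properties":{"increments":{"type":"array"},"grip_force":{"type":"number"}},"required":["increments"]}

```bash
mkdir -p pics; cat > h.py <<'E'
import numpy as np, cv2
from bench import ctrl, vision
from scipy.spatial.transform import Rotation as R
def ray(im,u,v):
    E=np.array(im["extrinsics"]);d=E[:3,:3].T@np.array([(u-im["cx"])/im["fx"],(v-im["cy"])/im["fy"],1])
    return -E[:3,:3].T@E[:3,3], d/np.linalg.norm(d)
def onz(im,u,v,z):
    c,d=ray(im,u,v);return c+d*(z-c[2])/d[2]
def tri(rs):
    A=0;b=0
    for c,d in rs:
        P=np.eye(3)-np.outer(d,d);A=A+P;b=b+P@c
    X=np.linalg.solve(A,b);return X,[np.linalg.norm((np.eye(3)-np.outer(d,d))@(X-c)) for c,d in rs]
def proj(im,p):
    q=np.array(im["extrinsics"])@np.r_[p,1];return im["fx"]*q[0]/q[2]+im["cx"],im["fy"]*q[1]/q[2]+im["cy"]
E
python3 - <<'E'
from h import *
np.set_printoptions(precision=3,suppress=True)
ims={}
for c in("side","top"):
    im=ims[c]=vision.get_image(c);cv2.imwrite(f"pics/{c}0.png",im["color"])
    print(c,ray(im,256,192),im["fx"])
    for t in("knob","nose","stem","lever","buffer","spray","beaker","jar"):
        print(t,[(np.round(d["bbox"]),round(d["conf"],2)) for d in vision.spot_in(c,t)[:2]])
s=ctrl.get_state();print(s["time"],s["position"],s["tool_rot"],s["ft_force"])
a=ims["side"]["color"];b=ims["top"]["color"]
E
```

```text
side (array([ 0.309, -0.505,  0.439]), array([ 0.515,  0.677, -0.525])) 370.8501076635778
knob [(array([179., 151., 243., 212.]), 0.7)]
nose [(array([176., 152., 244., 208.]), 0.73)]
stem [(array([163., 151., 287., 278.]), 0.62)]
lever [(array([174., 152., 241., 211.]), 0.74)]
buffer []
spray [(array([254., 101., 288., 189.]), 0.61)]
beaker [(array([316., 190., 358., 247.]), 0.97)]
jar [(array([256., 244., 300., 307.]), 0.84), (array([179., 152., 245., 210.]), 0.41)]
top (array([ 0.499, -0.05 ,  0.729]), array([ 0.21 , -0.024, -0.977])) 388.2829538750756
knob [(array([146., 197., 251., 244.]), 0.96)]
nose [(array([148., 199., 248., 244.]), 0.82)]
stem [(array([150., 139., 277., 295.]), 0.81), (array([148., 196., 244., 244.]), 0.68)]
lever [(array([148., 198., 244., 245.]), 0.83)]
buffer [(array([219., 292., 231., 304.]), 0.4)]
spray [(array([141.,  83., 195., 154.]), 0.75), (array([219., 291., 231., 303.]), 0.42)]
beaker [(array([277., 106., 314., 153.]), 0.7)]
jar [(array([315., 198., 350., 234.]), 0.65)]
0.9 [ 0.268 -0.592  0.223] [ 3.071  0.664 -0.   ] [-0.107 -0.203 -0.137]
```

View pics/side0.png

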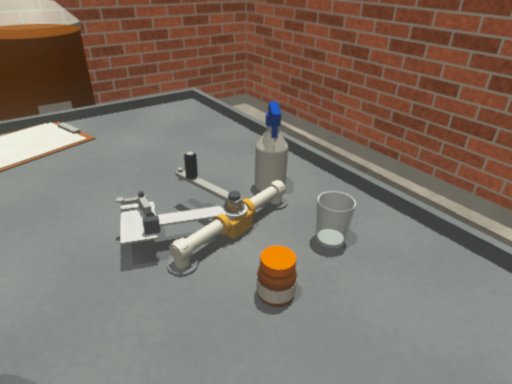

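View pics/top0.png

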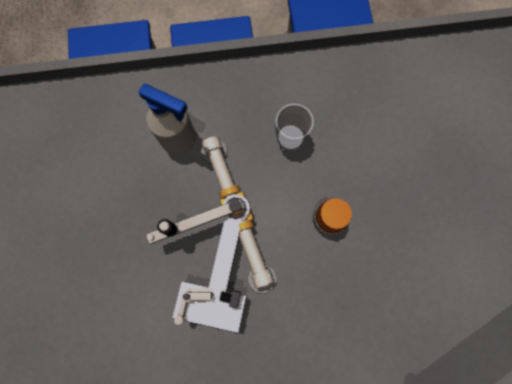

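The side view shows the knob at about (190,165), the stem cap at (234,197) and the catch and buffer plate at about (140,220). The top view shows the knob at about (168,228), the stem at (236,207), the nose end at (152,237), the pawl at (200,296) and the buffer at (228,298). I'll zoom both to pick pixels.

```bash
python3 - <<'E'
import cv2,numpy as np
a=cv2.imread("pics/top0.png")[190:340,140:280];b=cv2.imread("pics/side0.png")[140:280,110:260]
a=cv2.resize(a,None,fx=2.8,fy=2.8*1,interpolation=3);b=cv2.resize(b,None,fx=2.6,fy=2.6,interpolation=3)
o=np.zeros((600,800,3),np.uint8);o[:a.shape[0],:a.shape[1]]=a;o[:b.shape[0],400:400+b.shape[1]]=b[:, :400]
cv2.imwrite("pics/crop1.png",o)
E
```

```text
(no output)
```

View pics/crop1.png

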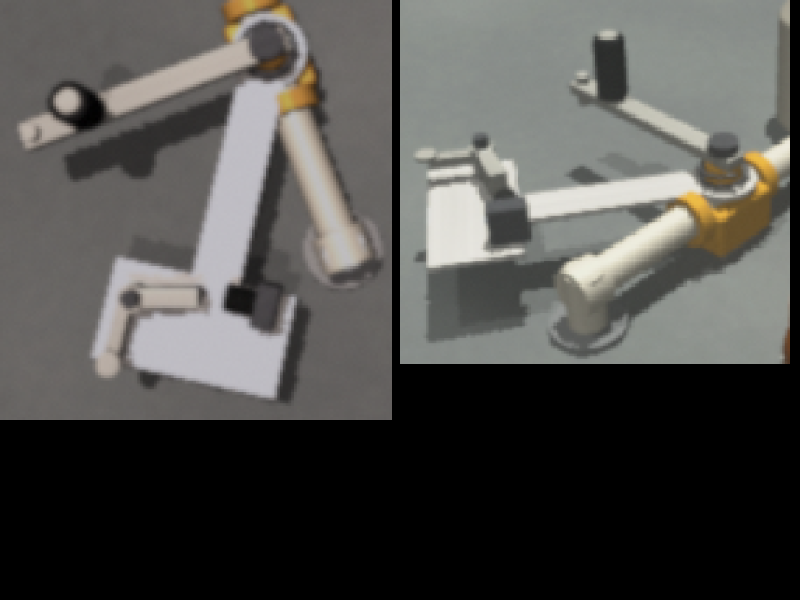

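```bash
python3 - <<'E'
from h import *
np.set_printoptions(precision=4,suppress=True)
T=vision.get_image("top");S=vision.get_image("side")
P={}
for n,t,s in(("knobtop",(164.3,225.7),(190,153.3)),("nosetop",(151.8,236.2),(180,169.2)),("stemcap",(235.7,205),(233.8,193.3)),("pivot",(186.4,296.4),(141.2,193))):
    P[n],e=tri([ray(T,*t),ray(S,*s)]);print(n,P[n],np.array(e))
for n,t,z in(("knob126",(164.3,225.7),.126),("nose82",(151.8,236.2),.082),("pawltip",(212,296),.079),("plug",(221,296.4),.069),("plugfar",(231,297),.072),("piv87",(186.4,296.4),.087)):
    P[n]=onz(T,*t,z);print(n,P[n])
c=P["stemcap"][:2]
for n in P:
    d=P[n][:2]-c;print(n,np.hypot(*d),np.degrees(np.arctan2(d[1],d[0])))
for n,t in(("spray",(168,120)),("beaker",(291,137)),("jar",(335,214))):print(n,onz(T,*t,.06))
print([ (d["bbox"],d["conf"]) for d in vision.spot_in("side","knob")])
E
```

```text
knobtop [0.594  0.0832 0.1261] [0.0008 0.0008]
nosetop [0.5858 0.1159 0.0797] [0. 0.]
stemcap [ 0.6197 -0.0296  0.0848] [0.0006 0.0006]
pivot [0.4831 0.066  0.0842] [0.0012 0.0012]
knob126 [0.5933 0.0835 0.126 ]
nose82 [0.5855 0.1153 0.082 ]
pawltip [0.4771 0.0264 0.079 ]
plug [0.4743 0.013  0.069 ]
plugfar [ 0.4713 -0.0033  0.072 ]
piv87 [0.4821 0.066  0.087 ]
knobtop 0.11566179871791187 102.81694803048424
nosetop 0.1493477351194602 103.12266787155829
stemcap 0.0 0.0
pivot 0.1666943850315972 144.9937207403203
knob126 0.11614331356305815 103.10903417330269
nose82 0.14882489610966124 103.28517882138277
pawltip 0.15313382609806256 158.56337404833457
plug 0.15151516811490143 163.67396494465424
plugfar 0.1506431691668589 169.9668593327726
piv87 0.1675295364578931 145.2265216502039
spray [0.7977 0.0764 0.06  ]
beaker [ 0.7354 -0.1431  0.06  ]
jar [ 0.5855 -0.1977  0.06  ]
[([179.4, 152.2, 242.0, 208.5], 0.98)]
```

```bash
cat >> h.py <<'E'
STEM=np.array([.6197,-.0296]);TH0=np.radians(103.1)
def goal(p,ydeg):  # tool down, tool y at ydeg
    s=ctrl.get_state();r=R.from_rotvec(s["tool_rot"])
    y=np.radians(ydeg);Y=np.array([np.cos(y),np.sin(y),0]);Z=np.array([0,0,-1.]);g=R.from_matrix(np.c_[np.cross(Y,Z),Y,Z])
    print("t",s["time"],"pos",np.round(s["position"],4),"F",np.round(s["ft_force"],1),"grip",s["grip_width"],s["grip_force"],"j",np.round(s["joint_positions"],2))
    print("mm",np.round(r.inv().apply(np.array(p)-s["position"])*1e3,1),"w",np.round((r.inv()*g).as_rotvec(),3))
E
python3 -c "
from h import *
goal([.5935,.0833,.223],13.1)"
```

```text
t 1.05 pos [ 0.2685 -0.592   0.2226] F [-0.9  0.4  0. ] grip 0.9960389336199962 0.0 j [ 1.16  0.32 -0.07  1.45  0.02  1.37 -0.06]
mm [ 5.749e+02 -4.807e+02 -5.000e-01] w [ 0.     0.    -1.374]
```

>>> jog_arm(increments=[{"tx":30,"ty":-25,"wz":-0.07,"gripper":1},{"tx":60,"ty":-50,"wz":-0.14,"gripper":1},{"tx":90,"ty":-75,"wz":-0.21,"gripper":1},{"tx":120,"ty":-100,"wz":-0.28,"gripper":1},{"tx":150,"ty":-125,"wz":-0.36,"gripper":1}], grip_force=30)

```text
validation failed for argument at $.in...
```

```bash
python3 -c "
from h import *
goal([.5935,.0833,.223],13.1)"
```

```text
t 1.05 pos [ 0.2685 -0.592   0.2226] F [-0.9  0.4  0. ] grip 0.9960389336199962 0.0 j [ 1.16  0.32 -0.07  1.45  0.02  1.37 -0.06]
mm [ 5.749e+02 -4.807e+02 -5.000e-01] w [ 0.     0.    -1.374]
```

All seven keys seem to be required in each row.

>>> jog_arm(increments=[{"tx":30,"ty":-25,"tz":0,"wx":0,"wy":0,"wz":-0.07,"gripper":1},{"tx":60,"ty":-50,"tz":0,"wx":0,"wy":0,"wz":-0.14,"gripper":1},{"tx":90,"ty":-75,"tz":0,"wx":0,"wy":0,"wz":-0.21,"gripper":1},{"tx":120,"ty":-100,"tz":0,"wx":0,"wy":0,"wz":-0.28,"gripper":1},{"tx":150,"ty":-125,"tz":0,"wx":0,"wy":0,"wz":-0.36,"gripper":1}], grip_force=30)

```text
time: 1.47
position: [0.354, -0.4145, 0.2227]
tool_rot: [2.9, 1.207, -0.0]
ft_force: [-0.0, 0.3, -0.5]
grip_width: 1.003
grip_force: 0.0
```

```bash
python3 -c "
from h import *
goal([.5935,.0833,.223],13.1)"
```

```text
t 1.4667 pos [ 0.354  -0.4145  0.2227] F [-0.   0.3 -0.5] grip 1.0029695176438131 0.0 j [ 1.02  0.11 -0.22  1.71  0.02  1.33  0.01]
mm [ 5.220e+02 -1.807e+02 -5.000e-01] w [ 0.    0.   -1.01]
```

>>> jog_arm(increments=[{"tx":36,"ty":-12,"tz":0,"wx":0,"wy":0,"wz":-0.07,"gripper":1},{"tx":72,"ty":-24,"tz":0,"wx":0,"wy":0,"wz":-0.14,"gripper":1},{"tx":108,"ty":-37,"tz":0,"wx":0,"wy":0,"wz":-0.21,"gripper":1},{"tx":144,"ty":-50,"tz":0,"wx":0,"wy":0,"wz":-0.28,"gripper":1},{"tx":180,"ty":-62,"tz":0,"wx":0,"wy":0,"wz":-0.36,"gripper":1}])

```text
time: 1.88
position: [0.4372, -0.2432, 0.2229]
tool_rot: [2.636, 1.707, -0.0]
ft_force: [1.5, -0.2, 0.3]
grip_width: 1.007
grip_force: 0.0
```

```bash
python3 -c "
from h import *
goal([.5935,.0833,.223],13.1)"
```

```text
t 1.8833 pos [ 0.4372 -0.2432  0.2229] F [ 1.5 -0.2  0.3] grip 1.006610585817577 0.0 j [ 0.85  0.02 -0.39  1.8   0.01  1.32  0.03]
mm [ 3.619e+02  9.000e+00 -3.000e-01] w [ 0.001  0.001 -0.65 ]
```

>>> jog_arm(increments=[{"tx":36,"ty":1,"tz":0,"wx":0,"wy":0,"wz":-0.07,"gripper":1},{"tx":72,"ty":2,"tz":0,"wx":0,"wy":0,"wz":-0.14,"gripper":1},{"tx":108,"ty":3,"tz":0,"wx":0,"wy":0,"wz":-0.21,"gripper":1},{"tx":144,"ty":4,"tz":0,"wx":0,"wy":0,"wz":-0.28,"gripper":1},{"tx":180,"ty":5,"tz":0,"wx":0,"wy":0,"wz":-0.35,"gripper":1}])

```text
time: 2.3
position: [0.5161, -0.0815, 0.2229]
tool_rot: [2.299, 2.14, 0.0]
ft_force: [0.7, 0.2, -0.1]
grip_width: 0.999
grip_force: 0.0
```

```bash
python3 -c "
from h import *
goal([.5935,.0833,.223],13.1)"
```

```text
t 2.3 pos [ 0.5161 -0.0815  0.2229] F [ 0.7  0.2 -0.1] grip 0.9994056020479511 0.0 j [ 0.65  0.08 -0.57  1.75  0.05  1.33 -0.  ]
mm [ 1.699e+02  6.540e+01 -1.000e-01] w [ 0.001  0.001 -0.3  ]
```

>>> jog_arm(increments=[{"tx":40,"ty":15,"tz":0,"wx":0,"wy":0,"wz":-0.08,"gripper":1},{"tx":80,"ty":30,"tz":0,"wx":0,"wy":0,"wz":-0.16,"gripper":1},{"tx":118,"ty":45,"tz":0,"wx":0,"wy":0,"wz":-0.24,"gripper":1},{"tx":150,"ty":57,"tz":0,"wx":0,"wy":0,"wz":-0.3,"gripper":1},{"tx":150,"ty":57,"tz":0,"wx":0,"wy":0,"wz":-0.3,"gripper":1}])

```text
time: 2.72
position: [0.5846, 0.0719, 0.2228]
tool_rot: [-1.94, -2.467, -0.01]
ft_force: [-1.1, 0.3, 0.4]
grip_width: 0.999
grip_force: 0.0
```

```bash
python3 - <<'E'
from h import *
W=vision.get_image("wrist");cv2.imwrite("pics/w1.png",W["color"]);print([(d["bbox"],d["conf"]) for d in vision.spot_in("wrist","knob")])
print("expect",proj(W,[.5935,.0833,.126]),proj(W,[.5857,.1156,.082]),proj(W,[*STEM,.085]))
goal([.5935,.0833,.223],13.1)
E
```

```text
[([255.5, 122.7, 290.0, 292.6], 0.59)]
expect (np.float64(270.6408485444872), np.float64(179.3467722359971)) (np.float64(269.06702920987664), np.float64(132.1395697750944)) (np.float64(266.86423781203797), np.float64(285.1654441096141))
t 2.8167 pos [0.5836 0.0642 0.2223] F [ 0.3 -0.5 -0.3] grip 0.9983444310758691 0.0 j [ 0.44  0.25 -0.7   1.59  0.17  1.36 -0.05]
mm [16.4 14.  -0.7] w [-0.    -0.001 -0.   ]
```

View pics/w1.png

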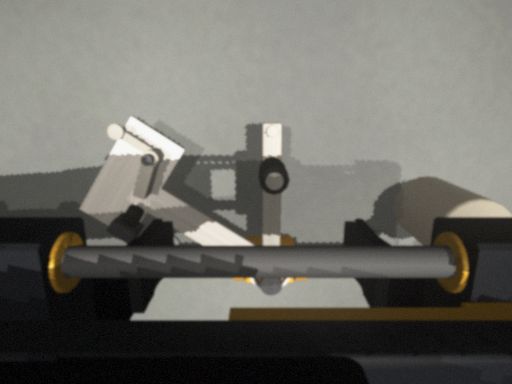

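The wrist view shows the knob top at (274,182) and the nose at (269,130), within about 3 px of the predictions, so the pose is confirmed. Next I descend around the knob.

>>> jog_arm(increments=[{"tx":16,"ty":14,"tz":10,"wx":0,"wy":0,"wz":0,"gripper":1},{"tx":16,"ty":14,"tz":35,"wx":0,"wy":0,"wz":0,"gripper":1},{"tx":16,"ty":14,"tz":65,"wx":0,"wy":0,"wz":0,"gripper":1},{"tx":16,"ty":14,"tz":95,"wx":0,"wy":0,"wz":0,"gripper":1},{"tx":16,"ty":14,"tz":118,"wx":0,"wy":0,"wz":0,"gripper":1}])

```text
time: 3.23
position: [0.5927, 0.0778, 0.1023]
tool_rot: [-1.962, -2.453, 0.005]
ft_force: [-0.1, 0.7, -0.3]
grip_width: 0.998
grip_force: 0.0
```

```bash
python3 -c "
from h import *
goal([.5935,.0833,.092],13.1)"
```

```text
t 3.2333 pos [0.5927 0.0778 0.1023] F [-0.1  0.7 -0.3] grip 0.9976526935358233 0.0 j [ 0.38  0.38 -0.68  1.71  0.26  1.15 -0.15]
mm [ 5.2  2.  10.2] w [-0.002  0.002 -0.007]
```

>>> jog_arm(increments=[{"tx":5,"ty":2,"tz":9,"wx":0,"wy":0,"wz":0,"gripper":1},{"tx":5,"ty":2,"tz":9,"wx":0,"wy":0,"wz":0,"gripper":1},{"tx":5,"ty":2,"tz":9,"wx":0,"wy":0,"wz":0,"gripper":0.5},{"tx":5,"ty":2,"tz":9,"wx":0,"wy":0,"wz":0,"gripper":0.5},{"tx":5,"ty":2,"tz":9,"wx":0,"wy":0,"wz":0,"gripper":0.5}])

```text
time: 3.65
position: [0.5959, 0.0861, 0.0976]
tool_rot: [1.957, 2.454, 0.003]
ft_force: [-0.2, -0.9, 0.1]
grip_width: 0.855
grip_force: 0.0
```

```bash
python3 -c "
from h import *
goal([.5935,.0833,.092],13.1)"
```

```text
t 3.65 pos [0.5959 0.0861 0.0976] F [-0.2 -0.9  0.1] grip 0.854892934442212 0.0 j [ 0.37  0.39 -0.68  1.71  0.27  1.14 -0.16]
mm [-2.2 -3.   5.6] w [ 0.003  0.001 -0.004]
```

>>> jog_arm(increments=[{"tx":-2,"ty":-2.5,"tz":4,"wx":0,"wy":0,"wz":0,"gripper":0.5},{"tx":-2,"ty":-2.5,"tz":4,"wx":0,"wy":0,"wz":0,"gripper":0.4},{"tx":-2,"ty":-2.5,"tz":4,"wx":0,"wy":0,"wz":0,"gripper":0.4},{"tx":-2,"ty":-2.5,"tz":4,"wx":0,"wy":0,"wz":0,"gripper":0.4},{"tx":-2,"ty":-2.5,"tz":4,"wx":0,"wy":0,"wz":0,"gripper":0.4}])

```text
time: 4.07
position: [0.5926, 0.0837, 0.0917]
tool_rot: [1.958, 2.457, 0.0]
ft_force: [0.2, 0.7, -0.7]
grip_width: 0.478
grip_force: 0.0
```

```bash
python3 -c "
from h import *
goal([.5935,.0833,.092],13.1)"
```

```text
t 4.0667 pos [0.5926 0.0837 0.0917] F [ 0.2  0.7 -0.7] grip 0.47802726766470194 0.0 j [ 0.38  0.39 -0.68  1.72  0.27  1.13 -0.16]
mm [-0.6  0.7 -0.3] w [ 0.     0.    -0.004]
```

>>> jog_arm(increments=[{"tx":0,"ty":0,"tz":0,"wx":0,"wy":0,"wz":0,"gripper":0},{"tx":0,"ty":0,"tz":0,"wx":0,"wy":0,"wz":0,"gripper":0},{"tx":0,"ty":0,"tz":0,"wx":0,"wy":0,"wz":0,"gripper":0},{"tx":0,"ty":0,"tz":0,"wx":0,"wy":0,"wz":0,"gripper":0},{"tx":0,"ty":0,"tz":0,"wx":0,"wy":0,"wz":0,"gripper":0}], grip_force=30)

```text
time: 4.48
position: [0.5935, 0.084, 0.0917]
tool_rot: [1.957, 2.456, 0.003]
ft_force: [2.9, 1.4, -1.8]
grip_width: 0.269
grip_force: 30.0
```

```bash
python3 - <<'E'
from h import *
goal([.5935,.0833,.092],13.1)
# arc rows in tool frame: tool y at 13deg (anti-tangent); x = Y x Z
for d in (5,10,15,20):
    a=np.radians(d);r=115
    # tool: radial outward(103) = ? x=Y×Z
    Y=np.radians(13.1);X=np.cross([np.cos(Y),np.sin(Y),0],[0,0,-1])
    rad=np.array([np.cos(TH0),np.sin(TH0),0])
    p1=np.array([np.cos(TH0+a),np.sin(TH0+a),0]);dp=(p1-rad)*r
    print(d,round(dp@X,2),round(dp@np.array([np.cos(Y),np.sin(Y),0]),2),round(-a,3))
E
```

```text
t 4.4833 pos [0.5935 0.084  0.0917] F [ 2.9  1.4 -1.8] grip 0.2687796600529304 30.00012951437384 j [ 0.38  0.39 -0.68  1.72  0.27  1.13 -0.16]
mm [-0.7 -0.1 -0.3] w [ 0.002 -0.    -0.004]
5 -0.44 -10.02 -0.087
10 -1.75 -19.97 -0.175
15 -3.92 -29.76 -0.262
20 -6.94 -39.33 -0.349
```

>>> jog_arm(increments=[{"tx":-0.3,"ty":-8,"tz":0,"wx":0,"wy":0,"wz":-0.07,"gripper":0},{"tx":-1.1,"ty":-16,"tz":0,"wx":0,"wy":0,"wz":-0.14,"gripper":0},{"tx":-2.5,"ty":-23.9,"tz":0,"wx":0,"wy":0,"wz":-0.21,"gripper":0},{"tx":-4.5,"ty":-31.7,"tz":0,"wx":0,"wy":0,"wz":-0.28,"gripper":0},{"tx":-6.9,"ty":-39.3,"tz":0,"wx":0,"wy":0,"wz":-0.349,"gripper":0}])

```text
time: 4.9
position: [0.5569, 0.0676, 0.0916]
tool_rot: [1.496, 2.759, 0.002]
ft_force: [6.1, -0.4, -4.9]
grip_width: 0.265
grip_force: 30.0
```

```bash
cat >> h.py <<'E'
def lev(*ts):  # report lever angle from TCP; print tool-frame goals for lever rad values
    s=ctrl.get_state();p=np.array(s["position"]);d=p[:2]-STEM;r=R.from_rotvec(s["tool_rot"]);m=r.as_matrix()
    th=np.arctan2(d[1],d[0])-TH0;f=np.array(s["ft_force"]);u=d/np.hypot(*d)
    print("t",round(s["time"],2),"lever",round(th,4),"r",round(np.hypot(*d)*1e3,1),"z",round(p[2],4),"Ftan",round(-u[1]*f[0]+u[0]*f[1],2),"Frad",round(u@f[:2],2),"Fz",round(f[2],2),"ylever",round(np.arctan2(m[1,1],m[0,1])-TH0+np.pi/2,4),"grip",s["grip_width"])
    for t in ts:
        g=TH0+t;P=np.r_[STEM+.115*np.array([np.cos(g),np.sin(g)]),.092]
        y=g-np.pi/2;Y=np.array([np.cos(y),np.sin(y),0]);Z=np.array([0,0,-1.])
        G=R.from_matrix(np.c_[np.cross(Y,Z),Y,Z]);print(t,np.round(r.inv().apply(P-p)*1e3,1),np.round((r.inv()*G).as_rotvec(),3))
E
python3 -c "
from h import *
lev(.4,.5,.6,.7,.75)"
```

```text
t 4.9 lever 0.3453 r 115.7 z 0.0916 Ftan -4.94 Frad -3.68 Fz -4.93 ylever 0.3487 grip 0.26516092059634677
0.4 [-0.9 -6.3 -0.4] [ 0.002  0.002 -0.051]
0.5 [ -2.  -17.7  -0.4] [ 0.002  0.002 -0.151]
0.6 [ -4.3 -29.   -0.4] [ 0.002  0.002 -0.251]
0.7 [ -7.7 -40.   -0.4] [ 0.002  0.002 -0.351]
0.75 [ -9.8 -45.3  -0.5] [ 0.002  0.002 -0.401]
```

>>> jog_arm(increments=[{"tx":-0.8,"ty":-8,"tz":-0.3,"wx":0,"wy":0,"wz":-0.07,"gripper":0},{"tx":-1.6,"ty":-16,"tz":-0.5,"wx":0,"wy":0,"wz":-0.14,"gripper":0},{"tx":-3,"ty":-23.9,"tz":-0.5,"wx":0,"wy":0,"wz":-0.21,"gripper":0},{"tx":-5,"ty":-31.7,"tz":-0.5,"wx":0,"wy":0,"wz":-0.28,"gripper":0},{"tx":-7.5,"ty":-39.3,"tz":-0.5,"wx":0,"wy":0,"wz":-0.349,"gripper":0}])

```text
time: 5.32
position: [0.5285, 0.0401, 0.0917]
tool_rot: [0.993, 2.976, 0.003]
ft_force: [9.4, 0.2, -11.7]
grip_width: 0.267
grip_force: 30.0
```

```bash
python3 -c "
from h import *
lev(.75,.8,.85,.9)"
```

```text
t 5.32 lever 0.69 r 114.8 z 0.0917 Ftan -5.88 Frad -7.37 Fz -11.69 ylever 0.6978 grip 0.2668860014964195
0.75 [ 0.  -6.9 -0.3] [ 0.003  0.003 -0.052]
0.8 [ -0.4 -12.6  -0.3] [ 0.003  0.003 -0.102]
0.85 [ -1.1 -18.3  -0.3] [ 0.003  0.003 -0.152]
0.9 [ -2.1 -24.   -0.3] [ 0.003  0.004 -0.202]
```

>>> jog_arm(increments=[{"tx":-1,"ty":-3.5,"tz":0.5,"wx":0,"wy":0,"wz":-0.03,"gripper":0},{"tx":-1.3,"ty":-7,"tz":1,"wx":0,"wy":0,"wz":-0.06,"gripper":0},{"tx":-1.7,"ty":-10.5,"tz":1,"wx":0,"wy":0,"wz":-0.09,"gripper":0},{"tx":-2.1,"ty":-14,"tz":1,"wx":0,"wy":0,"wz":-0.12,"gripper":0},{"tx":-2.5,"ty":-17,"tz":1,"wx":0,"wy":0,"wz":-0.15,"gripper":0}])

```text
time: 5.73
position: [0.5205, 0.0274, 0.0916]
tool_rot: [0.769, 3.042, 0.006]
ft_force: [7.6, 4.1, -5.5]
grip_width: 0.265
grip_force: 30.0
```

```bash
python3 - <<'E'
from h import *
lev(.9,.95,1.0)
T=vision.get_image("top");S=vision.get_image("side")
a=cv2.resize(T["color"][200:340,140:280],None,fx=2.8,fy=2.8,interpolation=3);b=cv2.resize(S["color"][130:280,90:240],None,fx=2.6,fy=2.6,interpolation=3)
o=np.zeros((400,800,3),np.uint8);o[:392,:392]=a;o[:390,400:790]=b
cv2.imwrite("pics/c2.png",o)
lev()
E
```

```text
t 5.73 lever 0.8208 r 114.4 z 0.0916 Ftan -7.4 Frad -4.56 Fz -5.46 ylever 0.8469 grip 0.2649258727021411
0.9 [ 0.5 -9.1 -0.4] [ 0.005  0.003 -0.053]
0.95 [  0.  -14.8  -0.4] [ 0.005  0.003 -0.103]
1.0 [ -0.7 -20.5  -0.5] [ 0.005  0.003 -0.153]
t 5.83 lever 0.8249 r 114.3 z 0.0916 Ftan -6.69 Frad -4.02 Fz -4.26 ylever 0.8456 grip 0.2686115158732617
```

View pics/c2.png

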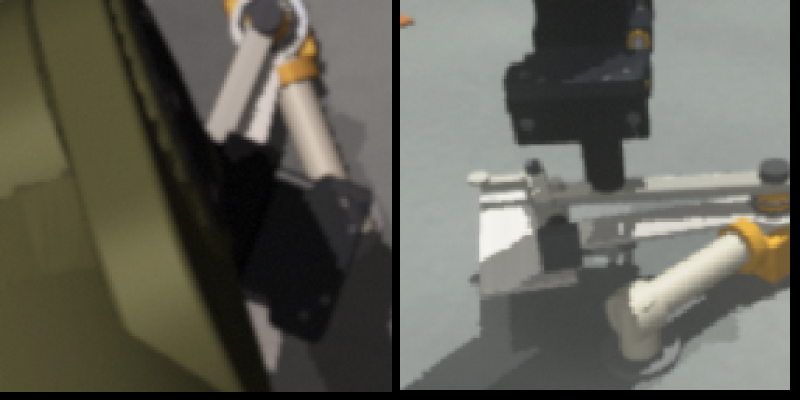

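The side crop shows the lever at about (650,190) approaching the buffer block at (557,225), with the pawl pivot at (533,165). Next I advance to about 0.95, then creep.

>>> jog_arm(increments=[{"tx":-0.2,"ty":-2.6,"tz":0.3,"wx":0,"wy":0,"wz":-0.02,"gripper":0},{"tx":-0.4,"ty":-5.2,"tz":0.4,"wx":0,"wy":0,"wz":-0.04,"gripper":0},{"tx":-0.6,"ty":-7.8,"tz":0.4,"wx":0,"wy":0,"wz":-0.06,"gripper":0},{"tx":-0.8,"ty":-10.4,"tz":0.4,"wx":0,"wy":0,"wz":-0.08,"gripper":0},{"tx":-1,"ty":-13,"tz":0.4,"wx":0,"wy":0,"wz":-0.1,"gripper":0}])

```text
time: 6.25
position: [0.5153, 0.0164, 0.0916]
tool_rot: [0.616, 3.077, 0.007]
ft_force: [6.2, 5.5, -2.4]
grip_width: 0.264
grip_force: 30.0
```

```bash
python3 - <<'E'
from h import *
lev(.98,1.0,1.02)
E
```

```text
t 6.25 lever 0.9275 r 114.1 z 0.0916 Ftan -7.51 Frad -3.42 Fz -2.39 ylever 0.9471 grip 0.26374661169764785
0.98 [ 0.9 -6.  -0.4] [ 0.005  0.003 -0.033]
1.0 [ 0.8 -8.3 -0.4] [ 0.005  0.003 -0.053]
1.02 [  0.6 -10.6  -0.5] [ 0.005  0.003 -0.073]
```

>>> jog_arm(increments=[{"tx":-0.1,"ty":-1.3,"tz":0.2,"wx":0,"wy":0,"wz":-0.01,"gripper":0},{"tx":-0.2,"ty":-2.6,"tz":0.2,"wx":0,"wy":0,"wz":-0.02,"gripper":0},{"tx":-0.3,"ty":-4,"tz":0.2,"wx":0,"wy":0,"wz":-0.03,"gripper":0},{"tx":-0.3,"ty":-4,"tz":0.2,"wx":0,"wy":0,"wz":-0.03,"gripper":0},{"tx":-0.3,"ty":-4,"tz":0.2,"wx":0,"wy":0,"wz":-0.03,"gripper":0}])

```text
time: 6.67
position: [0.5138, 0.0126, 0.0915]
tool_rot: [0.571, 3.086, 0.006]
ft_force: [5.2, 5.5, 0.4]
grip_width: 0.26
grip_force: 30.0
```

```bash
python3 - <<'E'
from h import *
lev()
E
```

```text
t 6.67 lever 0.9632 r 114.0 z 0.0915 Ftan -7.07 Frad -2.79 Fz 0.38 ylever 0.976 grip 0.2604948483135643
```

>>> jog_arm(increments=[{"tx":-0.1,"ty":-0.6,"tz":0,"wx":0,"wy":0,"wz":-0.005,"gripper":0},{"tx":-0.1,"ty":-1.2,"tz":0,"wx":0,"wy":0,"wz":-0.01,"gripper":0},{"tx":-0.1,"ty":-1.8,"tz":0,"wx":0,"wy":0,"wz":-0.015,"gripper":0},{"tx":-0.1,"ty":-1.8,"tz":0,"wx":0,"wy":0,"wz":-0.015,"gripper":0},{"tx":-0.1,"ty":-1.8,"tz":0,"wx":0,"wy":0,"wz":-0.015,"gripper":0}])

```text
time: 7.08
position: [0.5133, 0.0111, 0.0915]
tool_rot: [0.548, 3.09, 0.007]
ft_force: [4.8, 5.7, -0.3]
grip_width: 0.269
grip_force: 30.0
```

```bash
python3 - <<'E'
from h import *
lev()
E
```

```text
t 7.08 lever 0.9769 r 114.0 z 0.0915 Ftan -7.06 Frad -2.39 Fz -0.34 ylever 0.9912 grip 0.2694589541559758
```

>>> jog_arm(increments=[{"tx":0,"ty":-0.6,"tz":0,"wx":0,"wy":0,"wz":-0.005,"gripper":0},{"tx":0,"ty":-1.2,"tz":0,"wx":0,"wy":0,"wz":-0.01,"gripper":0},{"tx":0,"ty":-1.2,"tz":0,"wx":0,"wy":0,"wz":-0.01,"gripper":0},{"tx":0,"ty":-1.2,"tz":0,"wx":0,"wy":0,"wz":-0.01,"gripper":0},{"tx":0,"ty":-1.2,"tz":0,"wx":0,"wy":0,"wz":-0.01,"gripper":0}])

```text
time: 7.5
position: [0.5129, 0.0101, 0.0915]
tool_rot: [0.532, 3.093, 0.007]
ft_force: [5.0, 5.1, 0.8]
grip_width: 0.263
grip_force: 30.0
```

```bash
python3 - <<'E'
from h import *
lev()
T=vision.get_image("side")
b=cv2.resize(T["color"][180:250,110:210],None,fx=7,fy=7,interpolation=3)
cv2.imwrite("pics/c3.png",b);lev()
E
```

```text
t 7.5 lever 0.9866 r 114.0 z 0.0915 Ftan -6.54 Frad -2.88 Fz 0.76 ylever 1.0013 grip 0.26331001131214443
t 7.55 lever 0.9864 r 113.9 z 0.0916 Ftan -6.6 Frad -2.77 Fz -0.98 ylever 1.0013 grip 0.2632994036128782
```

View pics/c3.png

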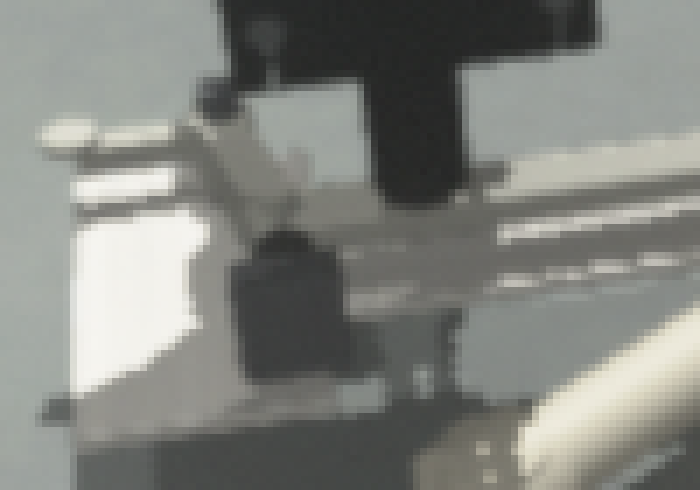

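The crop shows the lever end at about (300,190) behind the pawl tip at (280,200), with no buffer contact yet. I keep creeping.

>>> jog_arm(increments=[{"tx":0,"ty":-0.6,"tz":0,"wx":0,"wy":0,"wz":-0.005,"gripper":0},{"tx":0,"ty":-1.2,"tz":0,"wx":0,"wy":0,"wz":-0.01,"gripper":0},{"tx":0,"ty":-1.2,"tz":0,"wx":0,"wy":0,"wz":-0.01,"gripper":0},{"tx":0,"ty":-1.2,"tz":0,"wx":0,"wy":0,"wz":-0.01,"gripper":0},{"tx":0,"ty":-1.2,"tz":0,"wx":0,"wy":0,"wz":-0.01,"gripper":0}])

```text
time: 7.97
position: [0.5125, 0.009, 0.0915]
tool_rot: [0.517, 3.095, 0.007]
ft_force: [4.3, 6.0, -0.1]
grip_width: 0.268
grip_force: 30.0
```

```bash
python3 - <<'E'
from h import *
lev()
E
```

```text
t 7.97 lever 0.997 r 113.9 z 0.0915 Ftan -7.11 Frad -2.04 Fz -0.08 ylever 1.0113 grip 0.2679212542380582
```

>>> jog_arm(increments=[{"tx":0,"ty":-0.6,"tz":0,"wx":0,"wy":0,"wz":-0.005,"gripper":0},{"tx":0,"ty":-1.2,"tz":0,"wx":0,"wy":0,"wz":-0.01,"gripper":0},{"tx":0,"ty":-1.2,"tz":0,"wx":0,"wy":0,"wz":-0.01,"gripper":0},{"tx":0,"ty":-1.2,"tz":0,"wx":0,"wy":0,"wz":-0.01,"gripper":0},{"tx":0,"ty":-1.2,"tz":0,"wx":0,"wy":0,"wz":-0.01,"gripper":0}])

```text
time: 8.38
position: [0.5121, 0.0079, 0.0916]
tool_rot: [0.501, 3.098, 0.007]
ft_force: [3.7, 5.3, -0.3]
grip_width: 0.271
grip_force: 30.0
```

```bash
python3 - <<'E'
from h import *
lev()
E
```

```text
t 8.38 lever 1.0071 r 113.9 z 0.0916 Ftan -6.22 Frad -1.79 Fz -0.29 ylever 1.0213 grip 0.27084016828947227
```

>>> jog_arm(increments=[{"tx":0,"ty":-0.6,"tz":0,"wx":0,"wy":0,"wz":-0.005,"gripper":0},{"tx":0,"ty":-1.2,"tz":0,"wx":0,"wy":0,"wz":-0.01,"gripper":0},{"tx":0,"ty":-1.2,"tz":0,"wx":0,"wy":0,"wz":-0.01,"gripper":0},{"tx":0,"ty":-1.2,"tz":0,"wx":0,"wy":0,"wz":-0.01,"gripper":0},{"tx":0,"ty":-1.2,"tz":0,"wx":0,"wy":0,"wz":-0.01,"gripper":0}])

```text
time: 8.8
position: [0.512, 0.0075, 0.0916]
tool_rot: [0.485, 3.1, 0.008]
ft_force: [5.4, 6.8, -1.4]
grip_width: 0.269
grip_force: 30.0
```

```bash
python3 - <<'E'
from h import *
lev()
E
```

```text
t 8.8 lever 1.0106 r 113.9 z 0.0916 Ftan -8.14 Frad -2.86 Fz -1.36 ylever 1.0317 grip 0.26910657095523177
```

>>> jog_arm(increments=[{"tx":0,"ty":-0.4,"tz":0,"wx":0,"wy":0,"wz":-0.003,"gripper":0},{"tx":0,"ty":-0.8,"tz":0,"wx":0,"wy":0,"wz":-0.006,"gripper":0},{"tx":0,"ty":-0.8,"tz":0,"wx":0,"wy":0,"wz":-0.006,"gripper":0},{"tx":0,"ty":-0.8,"tz":0,"wx":0,"wy":0,"wz":-0.006,"gripper":0},{"tx":0,"ty":-0.8,"tz":0,"wx":0,"wy":0,"wz":-0.006,"gripper":0}])

```text
time: 9.22
position: [0.5119, 0.0073, 0.0916]
tool_rot: [0.475, 3.101, 0.01]
ft_force: [6.3, 8.3, -1.5]
grip_width: 0.266
grip_force: 30.0
```

```bash
python3 - <<'E'
from h import *
lev()
for c in("top","side"):
    T=vision.get_image(c);print([(np.round(d["bbox"]),round(d["conf"],2)) for d in vision.spot_in(c,"nose")[:2]])
    if c=="side":cv2.imwrite("pics/c4.png",cv2.resize(T["color"][180:250,110:210],None,fx=7,fy=7,interpolation=3))
lev()
E
```

```text
t 9.22 lever 1.0126 r 113.9 z 0.0916 Ftan -9.93 Frad -3.24 Fz -1.51 ylever 1.0381 grip 0.2658833254295355
[(array([231., 197., 245., 231.]), 0.71)]
[(array([144., 189., 245., 216.]), 0.72)]
t 9.42 lever 1.0124 r 113.9 z 0.0916 Ftan -9.33 Frad -2.95 Fz -2.28 ylever 1.0382 grip 0.26938085161207215
```

View pics/c4.png

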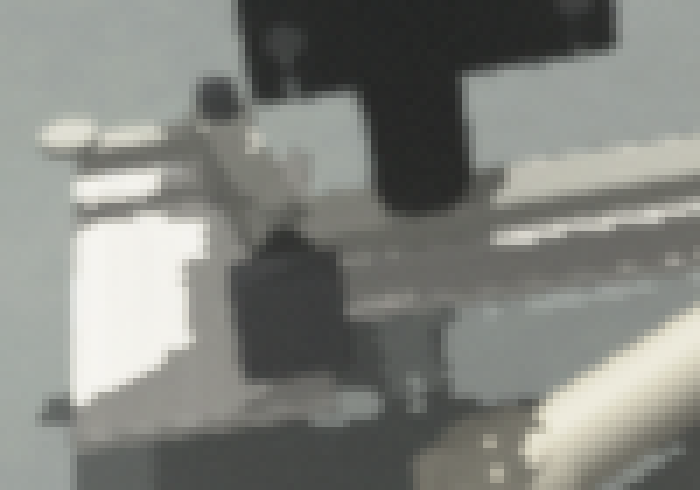

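Contact is confirmed: the tangential force rose about 3 N and the advance stalled at about 1.01 rad. The crop shows the pawl tip at about (295,205), swung in across the nose. Now I ease back onto the catch.

>>> jog_arm(increments=[{"tx":0,"ty":0.5,"tz":0,"wx":0,"wy":0,"wz":0.006,"gripper":0},{"tx":0,"ty":1.0,"tz":0,"wx":0,"wy":0,"wz":0.012,"gripper":0},{"tx":0,"ty":1.5,"tz":0,"wx":0,"wy":0,"wz":0.018,"gripper":0},{"tx":0,"ty":2,"tz":0,"wx":0,"wy":0,"wz":0.024,"gripper":0},{"tx":0,"ty":2.5,"tz":0,"wx":0,"wy":0,"wz":0.03,"gripper":0}])

```text
time: 9.83
position: [0.5123, 0.0084, 0.0915]
tool_rot: [0.523, 3.094, 0.007]
ft_force: [5.2, 5.4, -0.9]
grip_width: 0.268
grip_force: 30.0
```

```bash
python3 - <<'E'
from h import *
lev()
E
```

```text
t 9.83 lever 1.0023 r 113.9 z 0.0915 Ftan -6.87 Frad -3.13 Fz -0.86 ylever 1.0071 grip 0.2681707524344391
```

>>> jog_arm(increments=[{"tx":0,"ty":0.5,"tz":0,"wx":0,"wy":0,"wz":0.004,"gripper":0},{"tx":0,"ty":1,"tz":0,"wx":0,"wy":0,"wz":0.008,"gripper":0},{"tx":0,"ty":1.5,"tz":0,"wx":0,"wy":0,"wz":0.012,"gripper":0},{"tx":0,"ty":1.5,"tz":0,"wx":0,"wy":0,"wz":0.012,"gripper":0},{"tx":0,"ty":1.5,"tz":0,"wx":0,"wy":0,"wz":0.012,"gripper":0}])

```text
time: 10.25
position: [0.5127, 0.0098, 0.0915]
tool_rot: [0.541, 3.091, 0.007]
ft_force: [4.8, 5.2, 0.4]
grip_width: 0.269
grip_force: 30.0
```

```bash
python3 - <<'E'
from h import *
lev()
E
```

```text
t 10.25 lever 0.9895 r 114.0 z 0.0915 Ftan -6.58 Frad -2.72 Fz 0.39 ylever 0.9954 grip 0.26939616615237366
```

>>> jog_arm(increments=[{"tx":0,"ty":0.5,"tz":0,"wx":0,"wy":0,"wz":0.004,"gripper":0},{"tx":0,"ty":1,"tz":0,"wx":0,"wy":0,"wz":0.008,"gripper":0},{"tx":0,"ty":1.3,"tz":0,"wx":0,"wy":0,"wz":0.011,"gripper":0},{"tx":0,"ty":1.3,"tz":0,"wx":0,"wy":0,"wz":0.011,"gripper":0},{"tx":0,"ty":1.3,"tz":0,"wx":0,"wy":0,"wz":0.011,"gripper":0}])

```text
time: 10.67
position: [0.5132, 0.0109, 0.0915]
tool_rot: [0.559, 3.088, 0.007]
ft_force: [5.8, 6.5, -0.4]
grip_width: 0.263
grip_force: 30.0
```

```bash
python3 - <<'E'
from h import *
lev()
E
```

```text
t 10.67 lever 0.9787 r 114.0 z 0.0915 Ftan -8.14 Frad -3.15 Fz -0.35 ylever 0.9843 grip 0.26290210322097674
```

>>> jog_arm(increments=[{"tx":0,"ty":0.4,"tz":0,"wx":0,"wy":0,"wz":0.003,"gripper":0},{"tx":0,"ty":0.8,"tz":0,"wx":0,"wy":0,"wz":0.006,"gripper":0},{"tx":0,"ty":0.8,"tz":0,"wx":0,"wy":0,"wz":0.006,"gripper":0},{"tx":0,"ty":0.8,"tz":0,"wx":0,"wy":0,"wz":0.006,"gripper":0},{"tx":0,"ty":0.8,"tz":0,"wx":0,"wy":0,"wz":0.006,"gripper":0}])

```text
time: 11.08
position: [0.5133, 0.0112, 0.0915]
tool_rot: [0.568, 3.086, 0.006]
ft_force: [4.7, 4.9, 0.5]
grip_width: 0.27
grip_force: 30.0
```

```bash
python3 - <<'E'
from h import *
lev()
E
```

```text
t 11.08 lever 0.9759 r 114.0 z 0.0915 Ftan -6.28 Frad -2.62 Fz 0.51 ylever 0.978 grip 0.27021578421643266
```

>>> jog_arm(increments=[{"tx":0,"ty":0.4,"tz":0,"wx":0,"wy":0,"wz":0.003,"gripper":0},{"tx":0,"ty":0.8,"tz":0,"wx":0,"wy":0,"wz":0.006,"gripper":0},{"tx":0,"ty":0.8,"tz":0,"wx":0,"wy":0,"wz":0.006,"gripper":0},{"tx":0,"ty":0.8,"tz":0,"wx":0,"wy":0,"wz":0.006,"gripper":0},{"tx":0,"ty":0.8,"tz":0,"wx":0,"wy":0,"wz":0.006,"gripper":0}])

```text
time: 11.5
position: [0.5133, 0.0113, 0.0915]
tool_rot: [0.578, 3.085, 0.004]
ft_force: [3.0, 4.2, 2.6]
grip_width: 0.264
grip_force: 30.0
```

```bash
python3 - <<'E'
from h import *
lev()
E
```

```text
t 11.5 lever 0.9756 r 114.0 z 0.0915 Ftan -4.99 Frad -1.3 Fz 2.63 ylever 0.9716 grip 0.26359042124755927
```

>>> jog_arm(increments=[{"tx":0,"ty":0.4,"tz":0,"wx":0,"wy":0,"wz":0.003,"gripper":0},{"tx":0,"ty":0.8,"tz":0,"wx":0,"wy":0,"wz":0.006,"gripper":0},{"tx":0,"ty":0.8,"tz":0,"wx":0,"wy":0,"wz":0.006,"gripper":0},{"tx":0,"ty":0.8,"tz":0,"wx":0,"wy":0,"wz":0.006,"gripper":0},{"tx":0,"ty":0.8,"tz":0,"wx":0,"wy":0,"wz":0.006,"gripper":0}])

```text
time: 11.92
position: [0.5133, 0.0112, 0.0914]
tool_rot: [0.589, 3.084, 0.002]
ft_force: [2.4, 4.3, 5.5]
grip_width: 0.266
grip_force: 30.0
```

```bash
python3 - <<'E'
from h import *
lev()
E
```

```text
t 11.92 lever 0.9758 r 114.0 z 0.0914 Ftan -4.86 Frad -0.74 Fz 5.5 ylever 0.965 grip 0.2657340130309343
```

The lever has stalled at 0.976 while the spring load falls, so the catch has it. I keep unloading.

>>> jog_arm(increments=[{"tx":0,"ty":0.5,"tz":-0.2,"wx":0,"wy":0,"wz":0,"gripper":0},{"tx":0,"ty":1,"tz":-0.4,"wx":0,"wy":0,"wz":0,"gripper":0},{"tx":0,"ty":1.5,"tz":-0.6,"wx":0,"wy":0,"wz":0,"gripper":0},{"tx":0,"ty":1.5,"tz":-0.6,"wx":0,"wy":0,"wz":0,"gripper":0},{"tx":0,"ty":1.5,"tz":-0.6,"wx":0,"wy":0,"wz":0,"gripper":0}])

```text
time: 12.33
position: [0.5133, 0.0114, 0.0914]
tool_rot: [0.59, 3.085, -0.0]
ft_force: [3.6, 3.0, 4.3]
grip_width: 0.266
grip_force: 30.0
```

```bash
python3 - <<'E'
from h import *
lev()
E
```

```text
t 12.33 lever 0.9748 r 114.0 z 0.0914 Ftan -4.1 Frad -2.3 Fz 4.33 ylever 0.9642 grip 0.26613623155147936
```

>>> jog_arm(increments=[{"tx":0,"ty":0.5,"tz":-0.1,"wx":0,"wy":0,"wz":0,"gripper":0},{"tx":0,"ty":1,"tz":-0.2,"wx":0,"wy":0,"wz":0,"gripper":0},{"tx":0,"ty":1.5,"tz":-0.3,"wx":0,"wy":0,"wz":0,"gripper":0},{"tx":0,"ty":1.5,"tz":-0.3,"wx":0,"wy":0,"wz":0,"gripper":0},{"tx":0,"ty":1.5,"tz":-0.3,"wx":0,"wy":0,"wz":0,"gripper":0}])

```text
time: 12.75
position: [0.5133, 0.0115, 0.0914]
tool_rot: [0.591, 3.085, -0.003]
ft_force: [3.2, 0.2, 4.6]
grip_width: 0.271
grip_force: 30.0
```

```bash
python3 - <<'E'
from h import *
lev()
E
```

```text
t 12.75 lever 0.9738 r 114.0 z 0.0914 Ftan -1.32 Frad -2.88 Fz 4.64 ylever 0.9634 grip 0.2706332899192533
```

>>> jog_arm(increments=[{"tx":0,"ty":0,"tz":0,"wx":0,"wy":0,"wz":0,"gripper":0.3},{"tx":0,"ty":0,"tz":0,"wx":0,"wy":0,"wz":0,"gripper":0.4},{"tx":0,"ty":0,"tz":0,"wx":0,"wy":0,"wz":0,"gripper":0.5},{"tx":0,"ty":0,"tz":0,"wx":0,"wy":0,"wz":0,"gripper":0.55},{"tx":0,"ty":0,"tz":0,"wx":0,"wy":0,"wz":0,"gripper":0.55}], grip_force=10)

```text
time: 13.17
position: [0.5123, 0.0126, 0.0906]
tool_rot: [-0.59, -3.084, 0.001]
ft_force: [-0.6, 0.5, -0.6]
grip_width: 0.501
grip_force: 0.0
```

```bash
python3 - <<'E'
from h import *
lev()
S=vision.get_image("side")
cv2.imwrite("pics/c5.png",cv2.resize(S["color"][160:260,110:250],None,fx=5,fy=5,interpolation=3))
E
```

```text
t 13.17 lever 0.9681 r 115.4 z 0.0906 Ftan -0.23 Frad 0.76 Fz -0.58 ylever 0.9643 grip 0.5012222424865639
```

View pics/c5.png

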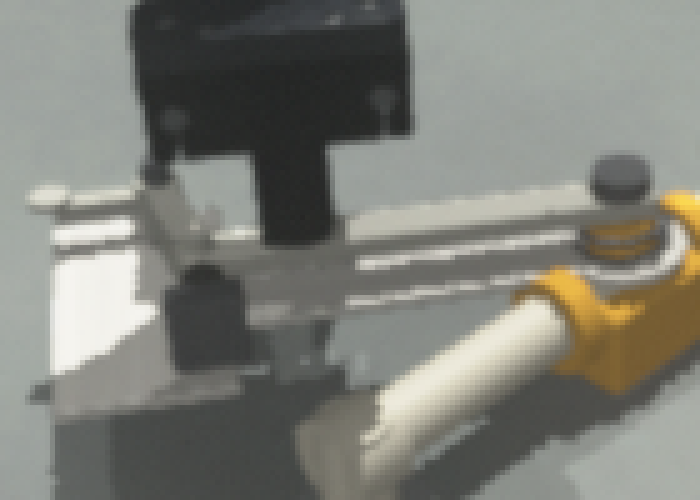

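The lever stays in place, with its end at about (215,235) behind the pawl, and the fingers are free with forces near zero. Lifting straight up.

>>> jog_arm(increments=[{"tx":0,"ty":0,"tz":-5,"wx":0,"wy":0,"wz":0,"gripper":0.6},{"tx":0,"ty":0,"tz":-20,"wx":0,"wy":0,"wz":0,"gripper":0.6},{"tx":0,"ty":0,"tz":-45,"wx":0,"wy":0,"wz":0,"gripper":0.6},{"tx":0,"ty":0,"tz":-75,"wx":0,"wy":0,"wz":0,"gripper":0.6},{"tx":0,"ty":0,"tz":-105,"wx":0,"wy":0,"wz":0,"gripper":0.6}])

```text
time: 13.63
position: [0.5126, 0.0131, 0.1975]
tool_rot: [-0.589, -3.085, 0.0]
ft_force: [0.7, -0.6, 0.1]
grip_width: 0.595
grip_force: 0.0
```

>>> jog_arm(increments=[{"tx":0,"ty":0,"tz":-10,"wx":0,"wy":0,"wz":0,"gripper":0.6},{"tx":0,"ty":0,"tz":-10,"wx":0,"wy":0,"wz":0,"gripper":0.6},{"tx":0,"ty":0,"tz":-10,"wx":0,"wy":0,"wz":0,"gripper":0.6},{"tx":0,"ty":0,"tz":-10,"wx":0,"wy":0,"wz":0,"gripper":0.6},{"tx":0,"ty":0,"tz":-10,"wx":0,"wy":0,"wz":0,"gripper":0.6}])

```text
time: 14.05
position: [0.5122, 0.0128, 0.2046]
tool_rot: [-0.589, -3.083, 0.0]
ft_force: [-0.1, -0.2, 0.6]
grip_width: 0.595
grip_force: 0.0
```

```bash
python3 - <<'E'
from h import *
lev()
S=vision.get_image("side")
cv2.imwrite("pics/c6.png",cv2.resize(S["color"][130:280,90:310],None,fx=3.5,fy=3.5,interpolation=3))
E
```

```text
t 14.05 lever 0.9669 r 115.6 z 0.2046 Ftan 0.17 Frad 0.0 Fz 0.65 ylever 0.9645 grip 0.595106325212325
```

View pics/c6.png

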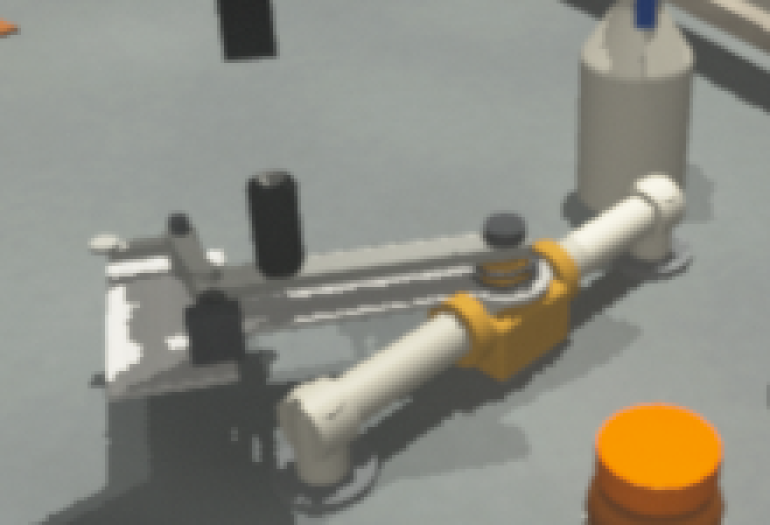

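The lever is hooked open: the knob is at about (273,222), the lever end sits at the pawl at (215,270), the gripper is clear, and the spray bottle and jar are where they were.

```bash
python3 -c "
from bench import ctrl
print(ctrl.close_job())"
```

```text
the job is handed in; nothing more can be done
None
```

The lever is hooked open on the catch at about 0.97 rad and released. It just met the buffer (about 0.5 mm by the force reading), and no bystander was touched. The job is handed in at about 14 s, and no verdict was returned.

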